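# Collect the cleaned lug nuts from the catch tray

### The arm

A 7-joint arm with a two-finger parallel gripper is mounted at the origin on the work surface. World frame = base frame: x ahead of the robot, y to its left, z up, the work surface at z = 0. Lengths are in m, angles in rad, forces in N, time in s.
With the tool pointing down it reaches from about 0.425 to 0.875 m from the base axis. Payload 4.7 kg.
Tool frame: the origin (TCP) lies midway between the tips of the shut fingers; the grasp point (between the pads) lies 19 mm behind it; z points along the fingers, y is the line along which they close (so a half turn about z gives the same grasp; the last joint's range is limited). The gripper opens to 87 mm and grips with 3 to 60 N. Pads are 19 mm wide; open, the fingers measure 117 mm over their backs; the gripper's body (75 mm by 190 mm) begins 51 mm behind the grasp point.
Start: joints at [-1.19, 0.321, -0.07, 1.45, 0.023, 1.371, -0.057], TCP at [0.233, 0.607, 0.223] pointing down, gripper open.
Joint ranges: [-2.86, 2.86], [-0.3, 2.09], [-1.38, 1.24], [0.06, 2.45], [-1.56, 4.7], [0.09, 2.05], [-2.69, 2.69]. Speed limits (rad/s): [2.57, 2.57, 3.14, 3.14, 3.14, 3.14, 3.14].

### API

Orientations are given as a rotation vector (axis times angle).
In Python, from bench import ctrl gives the robot as it stands. The module is installed in compiled form; this text tells all that it offers.
- The arm moves only by the tool carry_out, never from a script. Its argument "steps" is a list of rows, each a list of 7 numbers: the turn, a rotation vector about the world's x, y, z in degrees, then the shift along the world's x, y, z in cm, then the opening, from 0 (shut) to 1 (fully open). A call has 1 to 12 rows; each row is the pose to reach, as a shift and turn from the pose commanded when the call began; what a row does not reach only later rows make up. A row lasts 1/10 s, in which the tool goes at most 50 mm and 8.59 degrees, less where a joint would pass 70% of its speed; a pose out of reach is approached as far as the arm can. A call with a gripper value outside its range is refused whole. The fingers move at their own pace and stop on an object; "squeeze" is the grip in N (left out, the last holds). Time passes only in rows, so rows that repeat a pose let the fingers close. It gives the time, the measured TCP pose, the force, the opening and the grip force at its end, in the units of the state.
- ctrl.get_state(): the state, without advancing time (a new reading comes with each control period).
- ctrl.get_image(name): name is "scene" or "side" or "wrist"; returns a dict with "pixels" (420x560x3 uint8, red, green, blue), "camera_matrix" (3x3 intrinsics, pixels), "k1" (the pictures are not rectified: a ray, as slopes to the right and down, at radius r is drawn at 1 + k1 r^2 times it, then the intrinsics apply), "cam_to_world" (4x4, takes a point from camera to world coordinates); the wrist camera has in their place "T_tool_cam" (4x4, takes a point from camera to tool coordinates, whose origin is the TCP and whose axes are the flange's). Camera axes: x right, y down, z forward; pixel columns grow to the right and rows downward; lengths in m; the calibration is good to about 2 mm. A picture is of the moment at which its call begins: read the wrist's pose just before it. There is no depth.
- ctrl.close_job(): hands the job in; it is judged then, once.
The state is a dict: "time": time; "joint_positions": joint angles; "qd": joint speeds; "joint_torque": joint torques, N m; "position": TCP position; "tool_rot": TCP orientation; "ft_force": force on the tool from outside, world axes, zero at the start; "torque": the same for the moment, N m; "grip_width": opening from 0.0 (shut) to 1.0 (fully open); "grip_force": force on a finger pad.
Only numpy, scipy, OpenCV 4.12 (cv2) and the standard library are available. Lean on these libraries where they do the work, as an engineer would, in place of code of your own. Each camera call takes 0.05 s, during which the arm holds its last target. There are 200 camera calls.

### The job

The nut cleaner has finished: take the two tall flanged lug nuts from its catch tray and put both into the black parts bowl, lowering them in rather than dropping or tossing them. Leave the short plain nut where it is in the tray, do not disturb the gauge, socket clip and jar, and let go when both nuts lie still in the bowl.

Things in the scene. Friction and masses are not known exactly. Their poses are not given: they have to be found in the camera images.
- cleaner: grey bench nut cleaner, fixed, catch tray along its front. Origin on the bench under the tray's middle; x into the machine, y along the tray, z up. Behind the tray the cabinet front stands at x = 32 mm (z 6 to 100); above it the housing juts out to x = 16 mm (z 100 to 230, y -145 to 145), so a gripper cannot come straight down: it must lean, its top away from the machine, about 30 to 45 degrees
- tray (a point): middle of the catch tray's black rubber floor, 8 mm above the bench, same axes as the cleaner. The floor runs from x = -32 to 32 mm and y = -125 to 125 mm; front wall (at -x) and end walls are 3 mm thick, their tops 12 mm above this floor. Three nuts stand on it in a row, some 70 mm apart
- lug_nut_1: tall flanged steel lug nut standing upright in the tray, to be collected; 40 mm high in all: round flange 31 mm across and 5 mm thick at the bottom, hexagon 21 mm across flats (24 mm across corners) from 5 to 32 mm, domed top. 40 to 85 g. Origin: centre of the flange's underside, z up along the nut, x normal to a pair of flats
- lug_nut_2: second lug nut, the same as lug_nut_1, also to be collected
- plain_nut: short plain steel hexagon nut, no flange, 24 mm across flats, 14 mm high, with a dark hole in its top; it stands in the same tray and stays there. Origin: centre of its underside
- bowl: black round magnetic parts bowl, empty, held fast to the steel sheet; 152 mm across and 38 mm high outside, wall 3 mm flaring from about 118 mm across inside at the floor to 146 mm at the rim, inner floor 6 mm above the bench. Origin: centre of its underside
- gauge: red tyre pressure gauge lying flat, about 145 mm long, 48 mm wide, 22 mm high; leave alone. Origin: underside, x along it towards the dial
- socket_clip: orange socket clip 115 mm long (along its y) and 24 mm wide with two upright steel sockets, 48 mm high in all; leave alone. Origin: centre of its underside
- jar: glass jar with a steel snap lid, 80 mm across, 97 mm high; leave alone. Origin: centre of its underside
There are look-alikes about, which are no part of the job. What is shaped like the lug_nut_2 but yellow is not meant.

How it is judged:
By the outcome, as a careful person would: the job done as asked, in the order asked, and still so for the second after the job is handed in, with the robot touching nothing.
It also fails if it takes over 54 s, if anything falls off the work surface, if the arm or the gripper's body presses on something with over 40 N, if the wrist force passes 120 N, or if a joint passes its speed limit or range.

## Working session

There is one attempt and no reset: what is moved stays moved. The work goes in short steps, Python scripts to look and compute and a tool call to move; the robot and the scene stay as the last step left them, time stands still between calls to the robot, and variables do not carry over. Pictures are saved under pics/ and viewed, at most 10 in all, crops included, and the job is handed in when it is done.

Besides the shell and the picture viewer there is one more tool, called after "Call:" as a command line: name --pt "numbers of a row" for each row, then --argument value for the rest. carry_out: Moves the arm, as the interface text tells. Its arguments: {"type":"object","properties":{"steps":{"type":"array","items":{"type":"array","items":{"type":"number"}}},"squeeze":{"type":"number"}},"required":["steps"]}

```bash
mkdir -p pics
cat > h.py <<'E'
import numpy as np, cv2
from bench import ctrl
from scipy.spatial.transform import Rotation as R
def save(n,f):
    s=ctrl.get_state(); im=ctrl.get_image(n)
    np.savez(f'pics/{f}.npz',pos=s['position'],rot=s['tool_rot'],**{k:np.array(v) for k,v in im.items()})
    cv2.imwrite(f'pics/{f}.png',im['pixels'][:,:,::-1]); return im
def load(f): return dict(np.load(f'pics/{f}.npz'))
def c2w(d):
    if 'cam_to_world' in d: return d['cam_to_world']
    T=np.eye(4); T[:3,:3]=R.from_rotvec(d['rot']).as_matrix(); T[:3,3]=d['pos']; return T@d['T_tool_cam']
def ray(d,uv):
    k=np.array([float(d['k1']),0,0,0,0]); T=c2w(d)
    p=cv2.undistortPoints(np.array(uv,float).reshape(-1,1,2),d['camera_matrix'],k)[:,0]
    return T[:3,3],np.c_[p,np.ones(len(p))]@T[:3,:3].T
def plane(d,uv,z):
    o,r=ray(d,uv); return o+r*((z-o[2])/r[:,2])[:,None]
def proj(d,P):
    T=np.linalg.inv(c2w(d)); q=np.array(P,float).reshape(-1,3)@T[:3,:3].T+T[:3,3]
    return cv2.projectPoints(q,np.zeros(3),np.zeros(3),d['camera_matrix'],np.array([float(d['k1']),0,0,0,0]))[0][:,0]
E
python3 - <<'E'
from h import *
np.set_printoptions(precision=4,suppress=True)
a=save('scene','a1');b=save('side','b1');print(ctrl.get_state());
for i in(a,b):print(i['camera_matrix'],i['k1'],i['cam_to_world'])
w=save('wrist','w1');print(w['T_tool_cam'])
E
```

```text
{'time': 0.1, 'joint_positions': array([-1.1899,  0.3217, -0.0701,  1.4515,  0.0226,  1.3708, -0.0569]), 'qd': array([-0.0016, -0.0025,  0.0004, -0.0021, -0.0016, -0.0012, -0.0009]), 'joint_torque': array([ -0.0001, -49.2574,  -0.4057, -31.3398,  -0.0643,   0.0396,
         0.0001]), 'position': array([0.233 , 0.6063, 0.2216]), 'tool_rot': array([-0.5729, -3.0887,  0.0026]), 'ft_force': array([-0.4015,  0.1342, -0.0288]), 'torque': array([ 0.0211, -0.022 ,  0.0158]), 'grip_force': 0.0, 'grip_width': 0.999616408511086}
[[542.3852   0.     283.6425]
 [  0.     542.3852 197.6385]
 [  0.       0.       1.    ]] -0.015400651740686817 [[ 0.4454 -0.7185  0.5342 -0.0757]
 [-0.8953 -0.3625  0.2589 -0.2203]
 [ 0.0076 -0.5935 -0.8048  0.9457]
 [ 0.      0.      0.      1.    ]]
[[455.5978   0.     277.8328]
 [  0.     455.5978 210.3763]
 [  0.       0.       1.    ]] -0.13073680185908793 [[ 0.6839 -0.4882  0.5422  0.0108]
 [-0.7294 -0.4439  0.5205 -0.4415]
 [-0.0134 -0.7515 -0.6597  0.6913]
 [ 0.      0.      0.      1.    ]]
[[ 0.0001 -0.9522 -0.3054  0.0851]
 [ 1.      0.      0.0003 -0.0008]
 [-0.0002 -0.3054  0.9522 -0.1616]
 [ 0.      0.      0.      1.    ]]
```

View pics/a1.png

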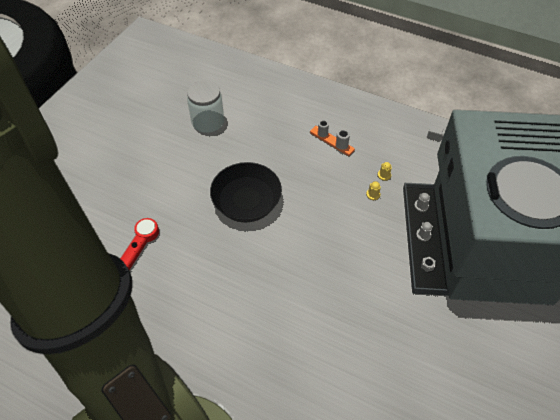

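View pics/b1.png

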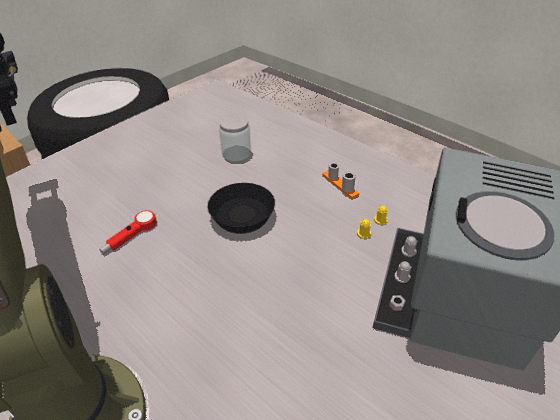

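The scene shows the tray at the right, with steel nuts at about (423,203), (426,231) and (429,264). The last is the short plain nut with a dark hole. Two yellow look-alikes stand outside the tray at (386,170) and (374,190) and are not meant. The bowl is at (246,192). The side view shows the two tall nuts at (410,245) and (403,271), and the plain nut at (397,302). An enlarged crop will confirm this.

Run:
```python
from h import *
a=cv2.imread('pics/a1.png')[160:310,360:480];b=cv2.imread('pics/b1.png')[195:345,350:470]
cv2.imwrite('pics/crop1.png',np.hstack([cv2.resize(x,None,fx=3.3,fy=3.3,interpolation=cv2.INTER_CUBIC) for x in(a,b)]))
np.set_printoptions(precision=4,suppress=True)
A,B=load('a1'),load('b1')
def tri(u,v):
    o1,r1=ray(A,[u]);o2,r2=ray(B,[v]);M=np.c_[r1[0],-r2[0]];t=np.linalg.lstsq(M,o2-o1,rcond=None)[0]
    p,q=o1+t[0]*r1[0],o2+t[1]*r2[0];return (p+q)/2,np.linalg.norm(p-q)
for u,v in [((423,203),(410,245)),((426,231),(403,271)),((429,264),(397,302))]:print(tri(u,v))
# bowl dark blob
for d,roi in((A,(150,240,200,300)),(B,(175,245,200,285))):
    g=d['pixels'].max(2)<60;m=np.zeros(g.shape,np.uint8);y0,y1,x0,x1=roi;m[y0:y1,x0:x1]=g[y0:y1,x0:x1]
    c=max(cv2.findContours(m,0,1)[0],key=cv2.contourArea);P=plane(d,c[:,0],0.038)
    print('bowl',cv2.boundingRect(c),cv2.minEnclosingCircle(P[:,:2].astype(np.float32)))
```

```text
(array([ 0.6508, -0.193 ,  0.0336]), np.float64(0.004865877855393746))
(array([ 0.586 , -0.219 ,  0.0312]), np.float64(0.0005681356501985341))
(array([ 0.522 , -0.2477,  0.0216]), np.float64(0.0010345666285248533))
bowl (211, 163, 70, 60) ((0.5060124397277832, 0.15094447135925293), 0.07817208021879196)
bowl (208, 183, 67, 51) ((0.501355767250061, 0.1447148323059082), 0.08508080989122391)
```

View pics/crop1.png

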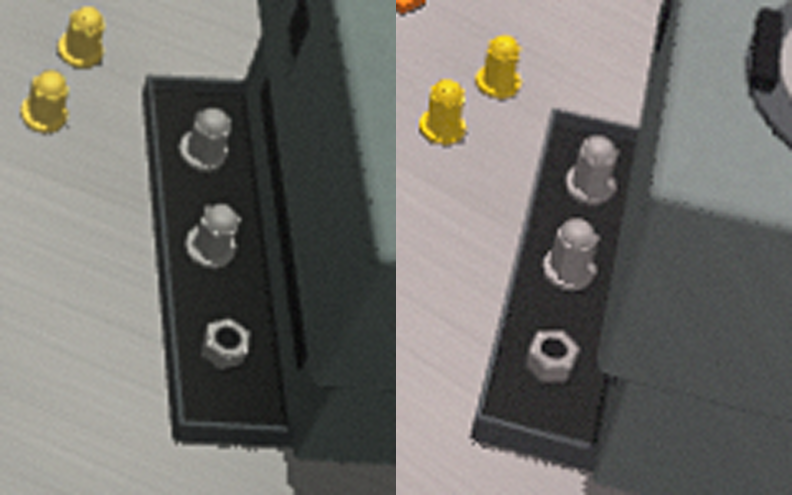

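The crop confirms it. Two grey tall flanged nuts stand at the upper and middle places, and the short plain nut with the hole is at the bottom. The yellow pair stands outside the tray. Next I'll measure the tray axes and the move to a leaning pose in front of the first nut.

```bash
cat >> h.py <<'E'
np.set_printoptions(precision=4,suppress=True)
def goal(yaw,tilt):  # yaw: tray y axis direction, tilt deg
    y=np.array([np.cos(yaw),np.sin(yaw),0]); x=np.array([np.sin(yaw),-np.cos(yaw),0]); t=np.radians(tilt)
    z=np.sin(t)*x-np.cos(t)*np.array([0,0,1]); return np.c_[np.cross(y,z),y,z]
E
python3 - <<'E'
from h import *
A,B=load('a1'),load('b1')
for d,uv in((A,[(404.5,183.6),(412.7,290.3)]),(B,[(397.6,228.3),(374.2,327.4)])):
    P=plane(d,uv,.020);v=P[0]-P[1];print(P,np.linalg.norm(v),np.degrees(np.arctan2(v[1],v[0])))
    Y=v/np.linalg.norm(v);X=np.array([Y[1],-Y[0],0]);m=P.mean(0)+.035*X;print('tray centre',m)
    # nuts: bright blobs inside tray
    g=d['pixels'].astype(int);h=cv2.cvtColor(d['pixels'],cv2.COLOR_RGB2HSV)
    T=[m+X*a+Y*b for a,b in((-.03,-.12),(-.03,.12),(.03,.12),(.03,-.12))]
    top=[p+[0,0,.03] for p in T]
    roi=np.zeros(g.shape[:2],np.uint8);cv2.fillConvexPoly(roi,cv2.convexHull(proj(d,T+top).astype(np.int32)),1)
    bw=((h[:,:,2]>85)&(roi>0)).astype(np.uint8)
    n,l,s,c=cv2.connectedComponentsWithStats(bw)
    for i in range(1,n):
        if s[i,4]>60: print(s[i],c[i],plane(d,[c[i]],.026)[0])
G=goal(np.radians(23),35);R0=R.from_rotvec(ctrl.get_state()['tool_rot']).as_matrix()
print(G,np.degrees(R.from_matrix(G@R0.T).as_rotvec()))
E
```

```text
[[ 0.6906 -0.1397  0.02  ]
 [ 0.4538 -0.2371  0.02  ]] 0.2561106205258739 22.368378437862827
tray centre [ 0.5855 -0.2208  0.02  ]
[408 178  28   7 157] [421.1083 180.8217] [ 0.7092 -0.1699  0.026 ]
[419 193  11  10  79] [424.1392 197.0886] [ 0.6699 -0.1892  0.026 ]
[421 222  12  14  92] [426.5761 226.8478] [ 0.5996 -0.2168  0.026 ]
[422 257  14  12  83] [428.1325 262.3855] [ 0.5212 -0.2448  0.026 ]
[[ 0.6929 -0.142   0.02  ]
 [ 0.45   -0.2475  0.02  ]] 0.2648548706343202 23.4847808299519
tray centre [ 0.5854 -0.2268  0.02  ]
[400 222  26  12 184] [412.288  227.5815] [ 0.7101 -0.167   0.026 ]
[401 236  16  21 233] [409.4764 246.3348] [ 0.6573 -0.1917  0.026 ]
[394 261  18  22 251] [403.2311 272.0598] [ 0.5888 -0.2191  0.026 ]
[390 295  16  15 149] [396.9262 302.2886] [ 0.5186 -0.2493  0.026 ]
[[-0.3201  0.9205  0.2241]
 [ 0.754   0.3907 -0.528 ]
 [-0.5736  0.     -0.8192]] [-24.9017 -25.8968 -44.4898]
```

Call:
carry_out --pt "0 0 -4 2 -4 2 0.55" --pt "-2 -2 -8 4 -8.5 2 0.55" --pt "-5 -5 -12 6 -13 2 0.55" --pt "-8 -8 -16 8 -17 2 0.55" --pt "-11 -11 -20 10 -21.5 2 0.55" --pt "-14 -14 -24 12 -26 2 0.55" --pt "-16 -17 -28 14 -30 2 0.55" --pt "-18 -19 -32 16 -34 2 0.55" --pt "-20 -21 -36 18 -38 2 0.55" --pt "-22 -23 -40 20 -42 2 0.55" --pt "-24 -25 -43 22 -46 2 0.55" --pt "-25 -26 -44.5 24 -50 2 0.55"

```text
time: 1.35
position: [0.4734, 0.1057, 0.242]
tool_rot: [1.43, 2.161, -0.453]
ft_force: [-1.1, 0.8, -0.4]
grip_width: 0.553
grip_force: 0.0
```

Call:
carry_out --pt "0 0 0 2 -4 0 0.55" --pt "0 0 0 4 -8 0 0.55" --pt "0 0 0 6 -12 0 0.55" --pt "0 0 0 8 -16 -2 0.55" --pt "0 0 0 9.5 -20 -5 0.55" --pt "0 0 0 11 -23 -8 0.55" --pt "0 0 0 12 -25 -11 0.55" --pt "0 0 0 12 -25 -11 0.55" --pt "0 0 0 12 -25 -11 0.55"

```text
time: 2.25
position: [0.5926, -0.1436, 0.132]
tool_rot: [1.432, 2.162, -0.454]
ft_force: [0.0, 1.2, 0.6]
grip_width: 0.548
grip_force: 0.0
```

Run:
```python
from h import *
save('wrist','w2');d=load('w2');s=ctrl.get_state();print(s['position'],R.from_rotvec(s['tool_rot']).as_matrix(),s['joint_positions'])
print(proj(d,[(.653,-.192,.026),(.587,-.2195,.026)]))
```

```text
[ 0.5935 -0.1424  0.133 ] [[-0.3196  0.92    0.227 ]
 [ 0.7528  0.392  -0.5288]
 [-0.5755  0.0019 -0.8178]] [-0.6286  0.1801  0.517   1.9851  0.6421  0.9224 -0.1008]
[[319.9079 195.3352]
 [235.7026 195.0587]]
```

View pics/w2.png

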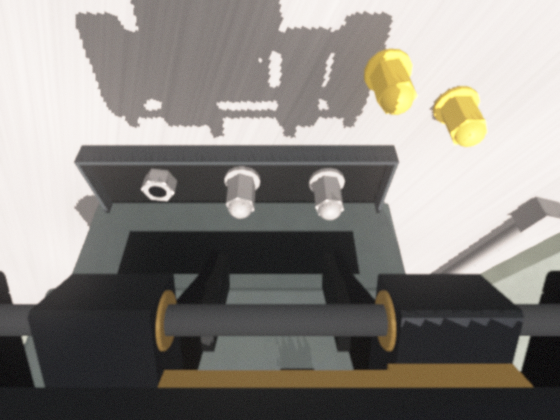

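The wrist view shows, from left to right, the plain nut at (159,185), a lug nut at (241,192) and a lug nut at (328,194). The yellow pair is at the upper right. I'll measure the flanges and domes and enlarge the nuts to see the flats.

Run:
```python
from h import *
d=load('w2');px=d['pixels'];h=cv2.cvtColor(px,cv2.COLOR_RGB2HSV)
Y=np.array([np.cos(np.radians(22.6)),np.sin(np.radians(22.6))])
for x0,x1 in((215,268),(300,356)):
    bw=np.zeros(px.shape[:2],np.uint8);bw[160:222,x0:x1]=(h[160:222,x0:x1,2]>100)
    n,l,s,c=cv2.connectedComponentsWithStats(bw);i=1+np.argmax(s[1:,4]);ys,xs=np.where(l==i)
    rows=[(y,xs[ys==y].min(),xs[ys==y].max()) for y in range(ys.min(),ys.max()+1)]
    print(s[i],[(int(y),int(b-a+1),(a+b)/2) for y,a,b in rows][::4])
    y,a,b=max(rows,key=lambda r:r[2]-r[1]); wy=np.mean([r[0] for r in rows if r[2]-r[1]>=b-a-1])
    P=plane(d,[(a-.5,wy),(b+.5,wy)],.012);print('flange',wy,a,b,P.mean(0),np.linalg.norm(P[0]-P[1]))
cr=cv2.resize(px[155:225,205:365,::-1],None,fx=5,fy=5,interpolation=cv2.INTER_CUBIC);cv2.imwrite('pics/crop2.png',cr)
# tray front wall inner/outer top edges along columns
for u in(150,200,290,350):
    print(u,px[140:166,u].max(1))
```

```text
[ 215  162   53   60 2252] [(162, 53, np.float64(241.0)), (166, 10, np.float64(240.5)), (170, 27, np.float64(241.0)), (174, 33, np.float64(242.0)), (178, 36, np.float64(241.5)), (182, 37, np.float64(242.0)), (186, 34, np.float64(242.5)), (190, 29, np.float64(241.0)), (194, 28, np.float64(240.5)), (198, 28, np.float64(240.5)), (202, 29, np.float64(240.0)), (206, 53, np.float64(241.0)), (210, 53, np.float64(241.0)), (214, 53, np.float64(241.0)), (218, 53, np.float64(241.0))]
flange 205.42857142857142 215 267 [ 0.6007 -0.2489  0.012 ] 0.05013968129011129
[ 300  168   56   54 2082] [(168, 12, np.float64(328.5)), (172, 28, np.float64(327.5)), (176, 33, np.float64(327.0)), (180, 37, np.float64(327.0)), (184, 36, np.float64(326.5)), (188, 33, np.float64(326.0)), (192, 27, np.float64(327.0)), (196, 27, np.float64(328.0)), (200, 28, np.float64(328.5)), (204, 56, np.float64(327.5)), (208, 56, np.float64(327.5)), (212, 56, np.float64(327.5)), (216, 56, np.float64(327.5)), (220, 56, np.float64(327.5))]
flange 212.5 300 355 [ 0.6817 -0.2268  0.012 ] 0.05445185786440099
150 [245 244 244 240 214 161 108  89  88  89  89  87  87  84  87  82  79  83
  79  81  80  91 109 118 109  84]
200 [244 243 243 237 211 153 105  87  89  89  90  86  84  85  85  83  82  87
  83  80  84  89 112 120 103  82]
290 [240 241 240 234 209 152 104  86  88  86  85  84  85  85  85  84  87  88
  82  87  88  94 110 119 106  81]
350 [241 242 242 235 211 156 110  90  87  89  91  88  89  92  87  87  86  84
  85  85  86  97 117 122 108  86]
```

View pics/crop2.png

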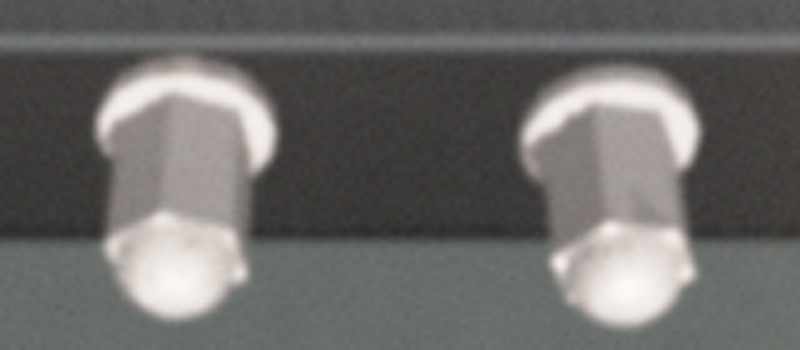

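The crop shows both nuts standing upright with a corner towards the camera, so a pair of flats faces the fingers to within about 10°. Closing the fingers will align them.

Run:
```python
from h import *
d=load('w2')
print('flange',plane(d,[(242,180.5),(327,181.5)],.0125),'w',np.diff(plane(d,[(223.5,181),(260.5,181)],.0125),axis=0))
print('dome',plane(d,[(240.4,210),(330,212)],.041))
P=plane(d,[(150,163),(200,163),(290,163),(350,163)],.020);v=P[-1]-P[0];print(P,np.degrees(np.arctan2(v[1],v[0])))
A,B=load('a1'),load('b1')
cr=[cv2.resize(cv2.imread(f'pics/{n}.png')[y:y+55,x:x+40],None,fx=8,fy=8) for n,y,x in(('a1',188,405),('b1',232,388))]
# side view silhouettes: bottom of flange check
h=B['pixels'].max(2)
# predict from wrist flange
print(proj(A,plane(d,[(242,180.5),(327,181.5)],.0125)),proj(B,plane(d,[(242,180.5),(327,181.5)],.0125)))
```

```text
flange [[ 0.5901 -0.2145  0.0125]
 [ 0.6584 -0.187   0.0125]] w [[0.0295 0.0125 0.    ]]
dome [[ 0.5919 -0.2187  0.041 ]
 [ 0.6614 -0.1923  0.041 ]]
[[ 0.5147 -0.215   0.02  ]
 [ 0.5509 -0.1997  0.02  ]
 [ 0.616  -0.1722  0.02  ]
 [ 0.6594 -0.1538  0.02  ]] 22.92101122261149
[[422.62   233.5034]
 [420.1104 204.3724]] [[400.4127 275.0464]
 [406.6342 249.5108]]
```

Call:
carry_out --pt "0 0 0 2.3 0 -1 0.5" --pt "0 0 0 4.6 0 -2.8 0.5" --pt "0 0 0 4.6 0 -2.8 0.5" --pt "0 0 0 5.1 -1.1 -4.5 0.5" --pt "0 0 0 5.5 -2.1 -6.1 0.5" --pt "0 0 0 5.9 -3.0 -7.5 0.5" --pt "0 0 0 6.1 -3.4 -8.2 0.5" --pt "0 0 0 6.1 -3.4 -8.2 0.5" --pt "0 0 0 6.1 -3.4 -8.2 0.5"

```text
time: 3.2
position: [0.6548, -0.1762, 0.0516]
tool_rot: [1.43, 2.162, -0.449]
ft_force: [-0.1, 0.0, -1.4]
grip_width: 0.504
grip_force: 0.0
```

Run:
```python
from h import *
save('wrist','w3');save('side','b3');save('scene','a3');print(ctrl.get_state()['position'])
im=[cv2.resize(cv2.imread(f'pics/{n}.png')[y:y+s,x:x+s],(399,399),interpolation=cv2.INTER_CUBIC) for n,y,x,s in(('w3',160,180,200),('b3',205,355,90))]
cv2.imwrite('pics/crop3.png',np.hstack(im))
```

```text
[ 0.6548 -0.1763  0.0516]
```

View pics/crop3.png

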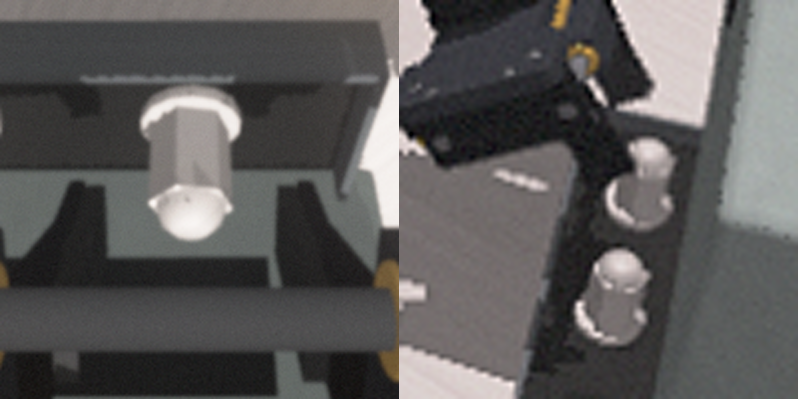

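The nut is centred between the open fingers: dome at crop x = 191, finger inner edges at 105 and 278. I'll check the depth numerically.

Run:
```python
from h import *
d=load('w3')
f=plane(d,[(275.5,221.5)],.0125)[0];w=plane(d,[(275.5,200)],.02)[0];D=plane(d,[(275.8,266)],.041)[0]
X=np.array([.389,-.921,0]);print(f,D,w,(f-w)@X-.032,(D-w)@X-.032)
```

```text
[ 0.6585 -0.1874  0.0125] [ 0.6598 -0.1904  0.041 ] [ 0.6466 -0.1597  0.02  ] -0.0018125670525930317 0.0013826385949030628
```

Call:
carry_out --pt "0 0 0 0.2 -0.6 -1 0.5" --pt "0 0 0 0.4 -1.2 -2 0.5" --pt "0 0 0 0.65 -1.75 -2.8 0.5" --pt "0 0 0 0.65 -1.75 -2.8 0.5" --pt "0 0 0 0.65 -1.75 -2.8 0.4" --pt "0 0 0 0.65 -1.75 -2.8 0.3" --pt "0 0 0 0.65 -1.75 -2.8 0.2" --pt "0 0 0 0.65 -1.75 -2.8 0.1" --pt "0 0 0 0.65 -1.75 -2.8 0.1" --pt "0 0 0 0.65 -1.75 -2.8 0.1" --squeeze 25

```text
time: 4.35
position: [0.661, -0.1944, 0.0229]
tool_rot: [1.431, 2.162, -0.45]
ft_force: [0.1, 1.4, 1.9]
grip_width: 0.257
grip_force: 25.0
```

Call:
carry_out --pt "0 0 0 0 0.2 1 0.1" --pt "0 0 0 -0.2 0.6 2.5 0.1" --pt "0 0 0 -0.8 2 5 0.1" --pt "0 0 0 -1.5 4 8 0.1" --pt "0 0 0 -2.5 7 10 0.1" --pt "0 0 0 -4 10.5 11 0.1" --pt "0 0 0 -6 14.5 11 0.1" --pt "0 0 0 -8 18.5 11 0.1" --pt "0 0 0 -10 22.5 11 0.1" --pt "0 0 0 -12 26.5 11 0.1" --pt "0 0 0 -13.5 29.5 11 0.1" --pt "0 0 0 -14.5 31.8 11 0.1"

```text
time: 5.55
position: [0.5145, 0.1264, 0.1338]
tool_rot: [1.428, 2.165, -0.448]
ft_force: [0.4, -0.7, -0.9]
grip_width: 0.258
grip_force: 25.0
```

Run:
```python
from h import *
s=ctrl.get_state()
save('wrist','w4');save('side','b4');save('scene','a4');s=ctrl.get_state();print(s['position'],s['grip_width'],s['grip_force'],s['joint_positions'])
im=[cv2.resize(cv2.imread(f'pics/{n}.png'),(399,299),interpolation=cv2.INTER_AREA) for n in('w4','b4')]
im2=[cv2.resize(cv2.imread(f'pics/{n}.png')[y:y+75,x:x+100],(399,299),interpolation=cv2.INTER_CUBIC) for n,y,x in(('b4',175,195),('a4',150,200))]
cv2.imwrite('pics/crop4.png',np.vstack([np.hstack(im),np.hstack(im2)]))
```

```text
[0.5154 0.1258 0.1336] 0.25987277565566885 24.997555296868086 [-0.9771  0.2194  0.3215  1.9216  0.557   1.2327 -0.5005]
```

View pics/crop4.png

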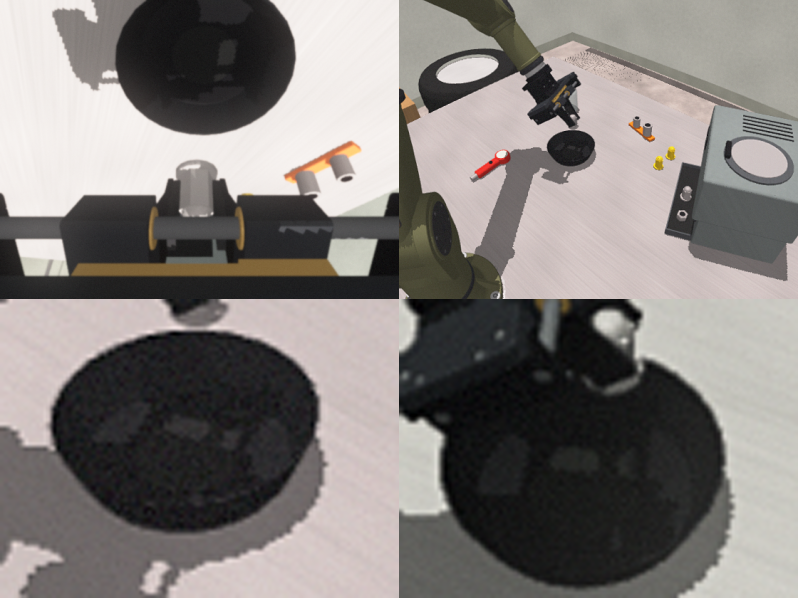

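The nut is held upright above the bowl. The wrist image shows the bowl rim from x = 117 to 296 (half scale) and the held nut at about 197. I'll refine the bowl centre by fitting circles to the far rim arcs.

Run:
```python
from h import *
from scipy.optimize import least_squares
for n,roi,top in(('a1',(150,240,195,300),1),('b1',(170,250,195,285),1),('w4',(0,195,130,440),0)):
    d=load(n);g=d['pixels'].max(2)<70;m=np.zeros(g.shape,np.uint8);y0,y1,x0,x1=roi;m[y0:y1,x0:x1]=g[y0:y1,x0:x1]
    c=max(cv2.findContours(m,0,1)[0],key=cv2.contourArea)[:,0]
    cam=c2w(d)[:3,3];P=plane(d,c,.038)
    f=np.array([.505,.149]);v=(f-cam[:2])/np.linalg.norm(f-cam[:2])
    if n=='w4': P=P[(c[:,1]>60)]   
    k=P[((P[:,:2]-f)@v)>.0]
    r=least_squares(lambda q:np.hypot(*(k[:,:2]-q[:2]).T)-q[2],[*f,.076],loss='soft_l1',f_scale=.001)
    print(n,len(k),r.x,np.std(r.fun))
```

```text
a1 92 [0.5098 0.1527 0.0733] 0.000717387588320789
b1 79 [0.5102 0.1508 0.0732] 0.0009170829074148053
w4 283 [0.5089 0.1567 0.0739] 0.000645922031541266
```

Call:
carry_out --pt "0 0 0 0.5 0 -3 0.1" --pt "0 0 0 0.5 0 -6 0.1" --pt "0 0 0 0.5 0 -8.5 0.1" --pt "0 0 0 0.5 0 -10 0.1" --pt "0 0 0 0.5 0 -10.7 0.1" --pt "0 0 0 0.5 0 -11 0.1" --pt "0 0 0 0.5 0 -11 0.1" --pt "0 0 0 0.5 0 -11 0.1"

```text
time: 6.5
position: [0.5214, 0.1236, 0.0236]
tool_rot: [1.432, 2.162, -0.449]
ft_force: [0.5, 0.1, 0.6]
grip_width: 0.256
grip_force: 25.0
```

Call:
carry_out --pt "0 0 0 0 0 -0.1 0.1" --pt "0 0 0 0 0 -0.2 0.1" --pt "0 0 0 0 0 -0.25 0.1" --pt "0 0 0 0 0 -0.25 0.1"

```text
time: 6.9
position: [0.521, 0.1236, 0.0208]
tool_rot: [1.431, 2.162, -0.451]
ft_force: [-1.6, 1.4, 5.3]
grip_width: 0.256
grip_force: 25.0
```

Call:
carry_out --pt "0 0 0 0 0 -0.2 0.28" --pt "0 0 0 0 0 -0.2 0.35" --pt "0 0 0 0 0 -0.2 0.45" --pt "0 0 0 0 0 -0.2 0.5" --pt "0 0 0 0 0 -0.2 0.5" --pt "0 0 0 -0.2 0.5 0.7 0.5" --pt "0 0 0 -0.7 1.6 2.4 0.5" --pt "0 0 0 -1.4 3.3 5.1 0.5" --pt "0 0 0 -2.3 5.3 8.2 0.5" --pt "0 0 0 -2.3 5.3 11 0.5" --pt "0 0 0 -2.3 5.3 11 0.5"

```text
time: 8.0
position: [0.4995, 0.1791, 0.1344]
tool_rot: [1.431, 2.162, -0.441]
ft_force: [0.4, 0.5, 0.3]
grip_width: 0.504
grip_force: 0.0
```

Run:
```python
from h import *
save('wrist','w5');save('side','b5');save('scene','a5');s=ctrl.get_state();print(s['position'],s['grip_width'],s['ft_force'])
im=[cv2.resize(cv2.imread(f'pics/{n}.png')[y:y+h,x:x+w],(399,299),interpolation=cv2.INTER_CUBIC) for n,y,x,h,w in(('w5',0,0,420,560),('b5',175,195,75,100))]
cv2.imwrite('pics/crop5.png',np.hstack(im))
```

```text
[0.4973 0.1762 0.13  ] 0.503552616443714 [-0.4281  0.6297 -0.6463]
```

View pics/crop5.png

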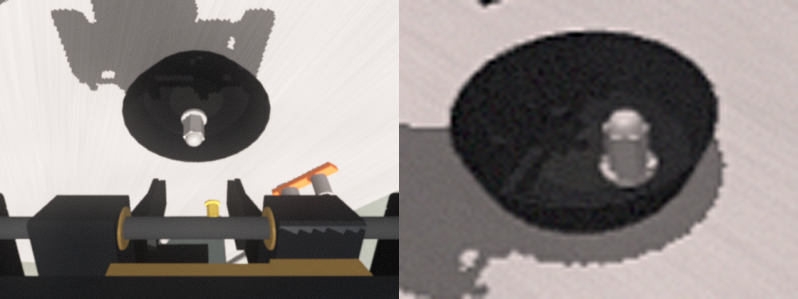

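The first nut stands upright in the bowl on the machine side. Now the second.

Call:
carry_out --pt "0 0 0 0.8 -4 1 0.5" --pt "0 0 0 1.6 -8 1 0.5" --pt "0 0 0 2.4 -12 1 0.5" --pt "0 0 0 3.2 -16 1 0.5" --pt "0 0 0 4 -20 1 0.5" --pt "0 0 0 5 -24 0.5 0.5" --pt "0 0 0 6 -28 -0.5 0.5" --pt "0 0 0 6.8 -32 -1.5 0.5" --pt "0 0 0 7.3 -34.5 -2.5 0.5" --pt "0 0 0 7.9 -36 -5 0.5" --pt "0 0 0 8.7 -37.9 -7.8 0.5" --pt "0 0 0 8.7 -37.9 -7.8 0.5"

```text
time: 9.35
position: [0.5802, -0.2065, 0.0479]
tool_rot: [1.436, 2.164, -0.464]
ft_force: [-1.3, -0.6, -0.6]
grip_width: 0.498
grip_force: 0.0
```

Run:
```python
from h import *
save('wrist','w6');d=load('w6');print(ctrl.get_state()['position'])
px=d['pixels'];h=px.min(2)
bw=np.zeros(h.shape,np.uint8);bw[195:290,230:325]=(h[195:290,230:325]>125)
n,l,s,c=cv2.connectedComponentsWithStats(bw)
for i in range(1,n):
    if s[i,4]>40:print(s[i],c[i])
i=1+np.argmax(s[1:,4])
for y in range(200,285,4):
    xs=np.where(l[y]==i)[0]
    if len(xs):print(y,xs.min(),xs.max(),end='; ')
cv2.imwrite('pics/crop6.png',cv2.resize(px[160:360,180:380,::-1],(500,500)))
```

```text
[ 0.5816 -0.2049  0.0496]
[ 262  207   50   80 2810] [287.5509 245.1018]
208 277 298; 212 273 303; 216 267 305; 220 264 306; 224 262 310; 228 262 310; 232 265 311; 236 270 306; 240 270 304; 244 272 305; 248 272 305; 252 272 305; 256 270 306; 260 269 306; 264 267 307; 268 268 308; 272 269 308; 276 272 304; 280 275 302; 284 279 297;
```

View pics/crop6.png

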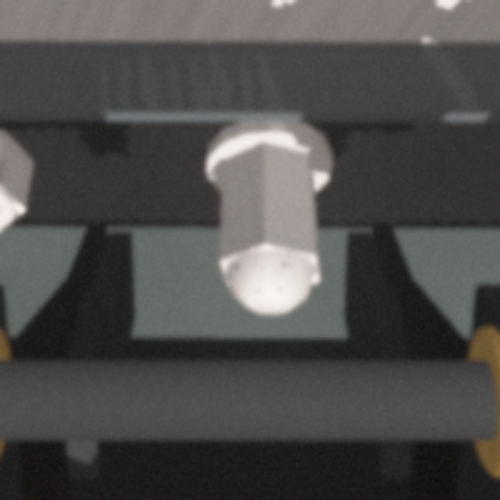

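Run:
```python
from h import *
d=load('w6')
f=plane(d,[(287,226.5)],.0125)[0];D=plane(d,[(288,268)],.041)[0];w=plane(d,[(262,207)],.02)[0]
X=np.array([.389,-.921,0]);Y=np.array([.921,.389,0]);p=ctrl.get_state()['position'];z=R.from_rotvec(ctrl.get_state()['tool_rot']).as_matrix()
print(f,D,(f-w)@X-.032,(D-w)@X-.032,(f-p)@Y,(D-p)@Y,(f-p)@X,(D-p)@X,z)
```

```text
[ 0.5898 -0.2152  0.0125] [ 0.5894 -0.2138  0.041 ] -0.0031624274608723253 -0.004592001835351217 0.0035701695222982326 0.00370507630209948 0.012655955719622103 0.011226381345143211 [[-0.32    0.9217  0.2193]
 [ 0.7526  0.3879 -0.5321]
 [-0.5755 -0.0052 -0.8178]]
```

Call:
carry_out --pt "0 0 0 0 0 0 0.5" --pt "0 0 0 0 0 0 0.5"

```text
time: 9.6
position: [0.5854, -0.2016, 0.0529]
tool_rot: [1.43, 2.162, -0.449]
ft_force: [0.8, -0.1, 0.3]
grip_width: 0.498
grip_force: 0.0
```

Run:
```python
from h import *
save('wrist','w7');d=load('w7');print(d['pos'],R.from_rotvec(d['rot']).as_matrix())
h=d['pixels'].min(2)
bw=np.zeros(h.shape,np.uint8);bw[195:290,230:325]=(h[195:290,230:325]>125)
n,l,s,c=cv2.connectedComponentsWithStats(bw);i=1+np.argmax(s[1:,4]);print(s[i])
x,y,w_,h_,_=s[i];cx=x+(w_-1)/2
f=plane(d,[(cx,y+19.5)],.0125)[0];D=plane(d,[(cx,y+61)],.041)[0];p=d['pos']
X=np.array([.389,-.921,0]);Y=np.array([.921,.389,0]);
print(f,D,(f-p)@Y,(D-p)@Y,(f-p)@X,(D-p)@X)
```

```text
[ 0.5854 -0.2016  0.0529] [[-0.3195  0.9197  0.2281]
 [ 0.7529  0.3926 -0.5283]
 [-0.5754  0.003  -0.8179]]
[ 251  203   50   78 2700]
[ 0.5903 -0.2155  0.0125] [ 0.5903 -0.2158  0.041 ] -0.0009139928115103206 -0.0010386684181429063 0.01470112839066058 0.015034488943872836
```

The first frame was taken before the arm had settled. Now it measures the nut centred within 1 mm, so I grasp it.

Call:
carry_out --pt "0 0 0 0.2 -0.6 -1 0.5" --pt "0 0 0 0.45 -1.3 -2 0.5" --pt "0 0 0 0.7 -1.9 -2.95 0.5" --pt "0 0 0 0.7 -1.9 -2.95 0.5" --pt "0 0 0 0.7 -1.9 -2.95 0.4" --pt "0 0 0 0.7 -1.9 -2.95 0.3" --pt "0 0 0 0.7 -1.9 -2.95 0.2" --pt "0 0 0 0.7 -1.9 -2.95 0.1" --pt "0 0 0 0.7 -1.9 -2.95 0.1" --pt "0 0 0 0.7 -1.9 -2.95 0.1" --squeeze 25

```text
time: 10.65
position: [0.592, -0.2215, 0.0229]
tool_rot: [1.431, 2.162, -0.45]
ft_force: [0.2, -0.2, 1.1]
grip_width: 0.242
grip_force: 25.0
```

Call:
carry_out --pt "0 0 0 0 0.2 1 0.1" --pt "0 0 0 -0.2 0.6 2.5 0.1" --pt "0 0 0 -0.8 2 5 0.1" --pt "0 0 0 -1.5 5 8 0.1" --pt "0 0 0 -2.2 9 10 0.1" --pt "0 0 0 -3 13.5 11 0.1" --pt "0 0 0 -4 18 11 0.1" --pt "0 0 0 -5 22.5 11 0.1" --pt "0 0 0 -6 27 11 0.1" --pt "0 0 0 -7 31.5 11 0.1" --pt "0 0 0 -8 35.5 11 0.1" --pt "0 0 0 -9 39 11 0.1"

```text
time: 11.85
position: [0.5008, 0.1709, 0.1331]
tool_rot: [1.43, 2.164, -0.45]
ft_force: [0.6, -0.4, -0.5]
grip_width: 0.242
grip_force: 25.0
```

Call:
carry_out --pt "0 0 0 0 0 0 0.1" --pt "0 0 0 0 0 0 0.1" --pt "0 0 0 0 0 0 0.1"

```text
time: 12.15
position: [0.5018, 0.1667, 0.133]
tool_rot: [1.433, 2.161, -0.453]
ft_force: [0.4, -0.8, -1.0]
grip_width: 0.246
grip_force: 25.0
```

Call:
carry_out --pt "0 0 0 0 0.2 -3 0.1" --pt "0 0 0 0 0.2 -6 0.1" --pt "0 0 0 0 0.2 -8.5 0.1" --pt "0 0 0 0 0.2 -10 0.1" --pt "0 0 0 0 0.2 -10.7 0.1" --pt "0 0 0 0 0.2 -10.9 0.1" --pt "0 0 0 0 0.2 -11.1 0.1" --pt "0 0 0 0 0.2 -11.2 0.1" --pt "0 0 0 0 0.2 -11.2 0.1"

```text
time: 13.05
position: [0.502, 0.1706, 0.0212]
tool_rot: [1.431, 2.162, -0.45]
ft_force: [-0.4, 0.8, 0.3]
grip_width: 0.239
grip_force: 25.0
```

Call:
carry_out --pt "0 0 0 0 0 -0.05 0.1" --pt "0 0 0 0 0 -0.05 0.1" --pt "0 0 0 0 0 -0.05 0.28" --pt "0 0 0 0 0 -0.05 0.35" --pt "0 0 0 0 0 -0.05 0.45" --pt "0 0 0 0 0 -0.05 0.5" --pt "0 0 0 0 0 -0.05 0.5" --pt "0 0 0 -0.2 0.5 0.8 0.5" --pt "0 0 0 -0.7 1.6 2.5 0.5" --pt "0 0 0 -1.4 3.3 5.1 0.5" --pt "0 0 0 -2.3 5.3 8.2 0.5" --pt "0 0 0 -2.6 6 12 0.5"

```text
time: 14.25
position: [0.4739, 0.2329, 0.1413]
tool_rot: [1.427, 2.166, -0.451]
ft_force: [0.3, 0.6, 0.6]
grip_width: 0.5
grip_force: 0.0
```

Call:
carry_out --pt "0 0 0 0 1 3 0.5" --pt "0 0 0 0 2 5 0.5" --pt "0 0 0 0 2 5 0.5" --pt "0 0 0 0 2 5 0.5" --pt "0 0 0 0 2 5 0.5" --pt "0 0 0 0 2 5 0.5"

```text
time: 14.85
position: [0.4751, 0.2492, 0.1894]
tool_rot: [1.431, 2.162, -0.455]
ft_force: [-0.5, 0.0, -0.6]
grip_width: 0.502
grip_force: 0.0
```

Run:
```python
from h import *
save('wrist','w8');save('side','b8');s=ctrl.get_state();print(s['position'],s['time'],s['grip_width'],s['ft_force'])
im=[cv2.resize(cv2.imread(f'pics/{n}.png'),(399,299),interpolation=cv2.INTER_AREA) for n in('w8','b8')]
im2=[cv2.resize(cv2.imread(f'pics/{n}.png')[y:y+75,x:x+100],(399,299),interpolation=cv2.INTER_CUBIC) for n,y,x in(('b8',175,195),('b8',250,350))]
cv2.imwrite('pics/crop8.png',np.vstack([np.hstack(im),np.hstack(im2)]))
```

```text
[0.4753 0.2495 0.1897] 14.95 0.5019421865880067 [-0.5862  0.1837 -0.6631]
```

View pics/crop8.png

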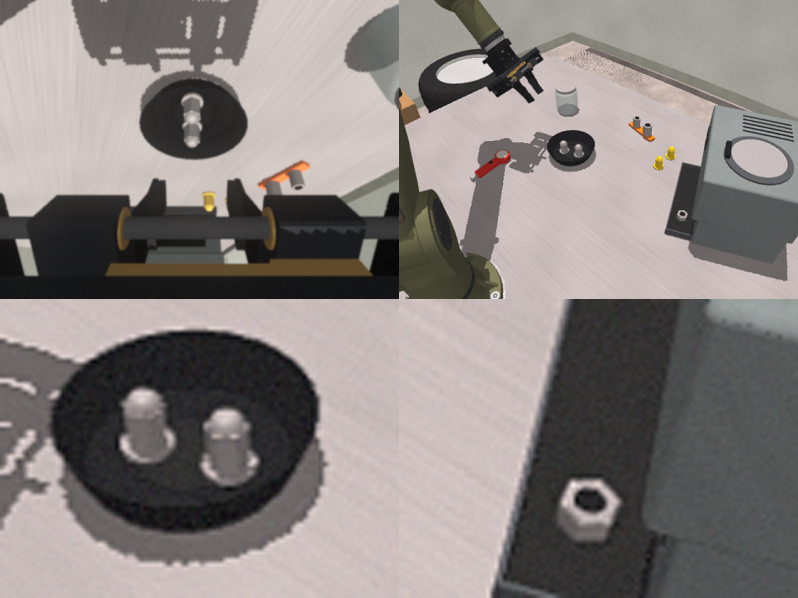

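Both lug nuts stand upright in the bowl (crop (147,425) and (229,445)). The plain nut is still in the tray, and the jar, clip and gauge are untouched. The gripper is clear of everything, so I'm handing the job in.

```bash
python3 -c "
from bench import ctrl
print(ctrl.close_job())"
```

```text
the job is handed in; nothing more can be done
None
```

Both tall flanged lug nuts were lowered into the black bowl and stand upright there, the plain nut is still in the tray, the gauge, socket clip and jar were not touched, and the job was handed in at about 15 s (the judge's result is not shown to me).

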